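# Clamp the next tissue block in the locking pliers of the angle stand

### The arm

A 6-joint arm with a two-finger parallel gripper is mounted at the origin on a cart in front of the work surface, level with it; the furniture and walls round the work are solid. World frame = base frame: x ahead of the robot, y to its left, z up, the work surface at z = 0. Lengths are in m, angles in rad, forces in N, time in s.
With the tool pointing down it reaches from about 0.225 to 0.875 m from the base axis. Payload 3.4 kg.
Tool frame: the origin (TCP) lies on the centre line of the jaws, within the pads' length; the fingertips stand 25 mm ahead of it and the grasp point (between the pads) lies 6 mm ahead of it (r.tip_extent is the distance from the TCP to the fingertips, in m); z points along the fingers, y is the direction in which the jaws open and shut (so a half turn about z gives the same grasp; the last joint's range is limited). The gripper opens to 85 mm and grips with 20 to 120 N. Pads are 22 mm wide; open, the fingers measure 114 mm over their backs; the gripper's body (76 mm by 85 mm) begins 54 mm behind the grasp point. The pads swing forward as they close: fully open they stand 13 mm farther back than shut.
Start: joints at [-1.299, 0.276, 1.505, -0, 1.361, -0.121], TCP at [0.22, -0.531, 0.256] pointing down, gripper open.
Joint ranges: [-2.89, 2.89], [-0.75, 2.08], [0.22, 2.7], [-1.18, 4.32], [0.11, 2.71], [-2.7, 2.7]. Speed limits (rad/s): [2.57, 2.57, 3.14, 3.14, 3.14, 3.14].

### API

Orientations are given as a rotation vector (axis times angle).
In Python, from bench import read_state, cams, close_job, spot_in, place_of, r gives the robot as it stands. The module is installed in compiled form; this text tells all that it offers.
- The arm moves only by the tool jog_arm, never from a script. Its argument "commands" is a list of rows, each a list of 2 entries, a list of its own where there are three numbers: the shift along the world's x, y, z in m, then the turn, a rotation vector about the world's x, y, z in degrees. In form: [[[x, y, z], [rx, ry, rz]], ...]. A call has 1 to 5 rows; each row is the pose to reach, as a shift and turn from the pose commanded when the call began; what a row does not reach only later rows make up. A row lasts 1/12 s, in which the tool goes at most 41.7 mm and 7.16 degrees, less where a joint would pass 70% of its speed; a pose out of reach is approached as far as the arm can. A call with a gripper value outside its range is refused whole. "gripper" is the finger opening in m, from 0 to 0.0854, set as the call begins (left out, the last holds). The fingers move at their own pace and stop on an object; "grip_force" is the grip in N (left out, the last holds). Time passes only in rows, so rows that repeat a pose let the fingers close. It gives the time, the measured TCP pose, the force and the opening at its end, in the units of the state.
- read_state(): the state, without advancing time (a new reading comes with each control period).
- cams.get_image(name): name is "scene" or "top" or "wrist"; returns a dict with "color" (420x560x3 uint8, red, green, blue), "vfov" (degrees; the focal length in pixels is half the picture's height over the tangent of half this angle, whatever the lens; pixels are square), "cx", "cy" (the principal point, pixels), "dist" ([k1, k2, p1, p2, k3] as OpenCV has them; the pictures are not rectified), "eye" and "rotation" of the camera in the world; the wrist camera has in their place "T_tool_cam" (4x4, takes a point from camera to tool coordinates, whose origin is the TCP and whose axes are the flange's). Camera axes: x right, y up, looking along -z (the intrinsics and any distortion apply to the point x, -y, -z); pixel columns grow to the right and rows downward; lengths in m; the calibration is good to about 2 mm. A picture is of the moment at which its call begins: read the wrist's pose just before it. There is no depth.
- close_job(): hands the job in, once; it reports no verdict.
Trained networks look in a picture, given as the dict that the camera call returned (one of the last four; its "shot" number tells which), for a name from the list of things; names that differ only in an ending like _2 or _b are one class to them, and where a whole thing is asked for, a point or a joint stands for the part that bears it (a point fixed in the world has none). Each returns a list of dicts, best first, with "score" (0 to 1); they miss things now and then, are a little off and sometimes report something else, mostly with a low value. They report only what shows in the picture. A call takes as long as a camera call. They do not tell look-alikes from the thing itself.
- spot_in(picture, query): "extent" ([centre column, centre row, width, height] in pixels, round what is visible of it).
- place_of(picture, query): "position" ([column, row] in pixels: a listed point, or the origin of a listed thing).
The state is a dict: "time_s": time; "joint_pos": joint angles; "qvel": joint speeds; "joint_efforts": joint torques, N m; "tool_pos": TCP position; "tcp_rot": TCP orientation; "force": force on the tool from outside, world axes, zero at the start; "wrist_torque": the same for the moment, N m; "finger_gap": finger opening in m.
Only numpy, scipy, OpenCV 4.12 (cv2) and the standard library are available. Lean on these libraries where they do the work, as an engineer would, in place of code of your own. Each camera call takes 0.05 s, during which the arm holds its last target. There are 200 camera calls.

### The job

The locking pliers on the sloping stand are locked shut and empty: pull their release lever so that they spring open. Lay the tissue block from the ice pack, wax up and with its sloping end pointing up the slope, on the nest between the open jaws with the square end down against the heel stop, and let go. Then squeeze the handles until they lock over centre and hold the block, leaving the things round about where they are.

Things in the scene. Friction and masses are not known exactly. Their poses are not given: they have to be found in the camera images.
- block: Tissue block to clamp, the only thing on the ice pack: wax on a plastic cassette, 28.5 x 40 x 12 mm, 40 g. Origin: centre of underside; x across its width (upright sides at +-14.2 mm), y to its sloping end, z up. Cassette: lower 6 mm; square end at y -20, other end slopes from full height at y 12 to 1 mm at y 20. Wax: 24 mm wide, y -18 to 12, z 6 to 12. Starts with y roughly away from the robot.
- wax_top (a point): Centre of the wax's top face, 11.7 mm above the block's underside.
- slope_end (a point): Low point of the block's sloping end, 19 mm from the block's origin along its y.
- nest (a point): Where the centre of the block's underside belongs before squeezing: top of the aluminium nest between the open jaws, on the stand's 30-degree slope. x up the slope (away from the robot), y left across the jaws, z square off the slope. Lay the block with its y along this x, its z along this z, its square end then at the 9 mm high heel stop (x -20 mm). Nest top: y -13 to 7, x up to 16 mm.
- jaw: Moving jaw with all it carries (moving handle, link, release lever), left of the nest. Origin: its pivot pin, at (-50, 0, -17) mm in the frame of nest. Its steel face, x -19 to -8 mm in that frame, swings 13 mm aside on opening, leaving about 4 mm to spare on each side of a block laid on nest; squeezing pushes the block about 5 mm towards -y.
- pad: Rubber-faced pad of the fixed jaw, right of the nest; gives up to 4 mm on a spring (9 N per mm). Origin on the slope under its face, at (-20, -18.2, -17) mm in the frame of nest (the slope's plate is at z -17 there). Both jaws end at x -7 mm: the block sticks out beyond them, and its sides at x -4 to 20 mm are free for fingers, down to 10 mm below the nest's top.
- link (a joint): Angle of the toggle link inside the moving handle (rad): 0 locked on its stop past dead centre, about 0.15 at dead centre, 0.97 with the pliers sprung open. A spring holds the jaws open; squeezing the handles takes 9 to 20 N at moving_grip and snaps over centre near the end.
- moving_grip (a point): Middle of the outer (left) face of the moving handle, where to squeeze; handle 10.5 mm thick, 14 mm high square off the slope (+-7 mm), slope's plate 24 mm below. Axes turn with the handle (locked: those of nest). In the frame of nest locked at (-115, 14, 7) mm, open at (-107, 38, 7); locked, the two grip points are 39 mm apart.
- fixed_grip (a point): Middle of the outer (right) face of the fixed handle (12 mm thick, 13 mm high, immovable), opposite moving_grip: at (-115, -25, 7) mm in the frame of nest, same axes.
- lever (a joint): Angle of the release lever on the moving handle (rad): 0 at rest (sprung), at most 0.4. Grows as its free end is pulled left, towards the moving handle; the pliers trip at about 0.18 and the lever then springs back. Takes 1 to 2 N at the free end.
- lever_tip (a point): Right-hand face of the release lever's free end: the dark blade (6.5 mm thick, +-7 mm high square off the slope) between the handles that sticks out down the slope beyond their ends. Locked at (-170, -4, 8) mm in the frame of nest; 11 to 16 mm of pull in +y trips it, then it springs away to (-163, 53, 8). Free room to its right; a knurled knob begins 19 mm up the slope.
- ice_pack: Blue ice pack, 68 x 115 mm, fixed, flat top 22 mm high. Origin: centre of its underside.
- cassette: Bystander: another cassette with wax, 29 x 40 x 12 mm, on the bench. Origin: centre of its underside.
- forceps: Bystander: steel forceps, 127 mm long, 9 mm high, on the bench. Origin: centre of the underside.
- mould: Bystander: stainless base mould, 31 x 43 x 12 mm, on the bench. Origin: centre of its underside.
- slides: Bystander: stack of glass slides, 28 x 77 x 8 mm, on the bench. Origin: centre of its underside.
There are look-alikes about, which are no part of the job. What is shaped like the block but orange or pink is not meant.

How it is judged:
On the way, in this order (a step that is already met when the one before it is completed fails the run):
1. the release lever is pulled (value of joint lever above 0.08 rad).
2. the pliers have sprung open (value of joint link above 0.8 rad), for 0.2 s.
3. the block lies on the nest between the open jaws, wax up, sloping end up the slope, square end within 5 mm of the heel stop, and is let go (x of block in the frame of nest between -0.003 and 0.005 m and z of block in the frame of nest between -0.003 and 0.003 m and angle between the z axis of block and the z axis of nest, either way round below 0.08 rad and angle between the y axis of block and the x axis of nest, either way round below 0.14 rad and z of wax_top in the frame of nest above 0.008 m and x of slope_end in the frame of nest above 0.012 m and y of block in the frame of nest between -0.009 and 0.009 m and value of joint link above 0.8 rad and contact force between the fingers and block below 0.1 N), for 0.2 s.
At the end, for the whole second after the job is handed in: Handles locked past dead centre (link angle under 0.05), each jaw pressing on the block with over 4 N; block at rest flat on the nest (3 mm, 0.08 rad), wax up, sloping end up the slope (0.14 rad), square end within 5 mm of the heel stop, pushed over to the pad (y -10 to 0 mm of the nest) (value of joint link below 0.05 rad and contact force between block and jaw above 4 N and contact force between block and pad above 4 N and x of block in the frame of nest between -0.003 and 0.005 m and z of block in the frame of nest between -0.003 and 0.003 m and angle between the z axis of block and the z axis of nest, either way round below 0.08 rad and angle between the y axis of block and the x axis of nest, either way round below 0.14 rad and z of wax_top in the frame of nest above 0.008 m and x of slope_end in the frame of nest above 0.012 m and y of block in the frame of nest between -0.01 and 0 m and linear speed of block below 0.01 m/s); the robot touches nothing.
It fails at once if a bystander (other cassette, forceps, mould, slides) is shifted by more than 20 mm (distance of any of cassette, forceps, mould, slides from where it was at the start of the episode above 0.02 m).
It also fails if it takes over 61 s, if anything falls off the work surface, if the arm or the gripper's body presses on something with over 40 N, if the wrist force passes 120 N, or if a joint passes its speed limit or range.

## Working session

There is one attempt and no reset: what is moved stays moved. The work goes in short steps, Python scripts to look and compute and a tool call to move; the robot and the scene stay as the last step left them, time stands still between calls to the robot, and variables do not carry over. Pictures are saved under pics/ and viewed, about 8 in all and at most 12, crops included, and the job is handed in when it is done.

Besides the shell and the picture viewer there is one more tool, called after "Emit:" as name(argument=value, ...) on one line, values as JSON. jog_arm: Moves the arm, as the interface text tells. Its arguments: {"type":"object","properties":{"commands":{"type":"array","items":{"type":"array"}},"gripper":{"type":"number"},"grip_force":{"type":"number"}},"required":["commands"]}

```bash
mkdir -p pics; ls; cat > h.py <<'E'
import numpy as np, cv2
from scipy.spatial.transform import Rotation as R
from bench import read_state, cams, close_job, spot_in, place_of, r
def K(im):
    f=im["color"].shape[0]/2/np.tan(np.radians(im["vfov"])/2)
    return np.array([[f,0,im["cx"]],[0,f,im["cy"]],[0,0,1.]])
def pose(im,st=None):
    if "eye" in im:
        M=np.array(im["rotation"],float)
        if M.shape!=(3,3): M=R.from_rotvec(M).as_matrix()
        return np.array(im["eye"]),M
    T=np.array(im["T_tool_cam"]);Rt=R.from_rotvec(st["tcp_rot"]).as_matrix()
    return np.array(st["tool_pos"])+Rt@T[:3,3],Rt@T[:3,:3]
def ray(im,px,st=None):
    e,M=pose(im,st)
    u=cv2.undistortPoints(np.array([[px]],float),K(im),np.array(im["dist"],float))[0,0]
    d=M@np.array([u[0],-u[1],-1]); return e,d/np.linalg.norm(d)
def atz(im,px,z,st=None):
    e,d=ray(im,px,st); return e+d*(z-e[2])/d[2]
def proj(im,P,st=None):
    e,M=pose(im,st); p=(np.atleast_2d(P)-e)@M*[1,-1,-1]
    return cv2.projectPoints(p,np.zeros(3),np.zeros(3),K(im),np.array(im["dist"],float))[0][:,0]
def tri(rs):
    A=0;b=0
    for e,d in rs:
        Q=np.eye(3)-np.outer(d,d);A=A+Q;b=b+Q@e
    return np.linalg.solve(A,b)
def save(im,n,crop=None,s=1):
    c=im["color"][:,:,::-1]
    if crop: c=c[crop[1]:crop[3],crop[0]:crop[2]]
    cv2.imwrite("pics/"+n,cv2.resize(c,None,fx=s,fy=s,interpolation=cv2.INTER_CUBIC))
E
cat > a.py <<'E'
from h import *
s=read_state();print({k:np.round(v,3) for k,v in s.items()},r.tip_extent)
ims={n:cams.get_image(n) for n in("scene","top")}
save(ims["scene"],"s0.png");save(ims["top"],"t0.png")
c=np.hstack([ims["scene"]["color"],ims["top"]["color"]])[:,:,::-1];
for n,im in ims.items():
    print(n,np.round(im["eye"],3),im["vfov"],im["dist"])
    for q in["block","nest","moving_grip","fixed_grip","lever_tip","jaw","pad","ice_pack","cassette","forceps","mould","slides","wax_top","slope_end"]:
        print(q,[(np.round(o["position"],1).tolist(),round(o["score"],2)) for o in place_of(im,q)[:4]])
E
python3 a.py
```

```text
pics
{'time_s': np.float64(0.0), 'joint_pos': array([-1.299,  0.277,  1.506, -0.   ,  1.361, -0.121]), 'qvel': array([-0.   ,  0.001, -0.001,  0.002, -0.001,  0.001]), 'joint_efforts': array([-1.0000e-03, -4.1678e+01, -2.4581e+01, -0.0000e+00,  1.1000e-02,
        0.0000e+00]), 'tool_pos': array([ 0.22 , -0.531,  0.255]), 'tcp_rot': array([-3.079, -0.613,  0.   ]), 'force': array([ 0.011, -0.835, -0.274]), 'wrist_torque': array([-0.036, -0.016,  0.033]), 'finger_gap': np.float64(0.085)} 0.025
scene [0.018 0.622 0.586] 47.370844828728295 [-0.108924  0.        0.        0.        0.      ]
block [([231.2, 342.7], 0.76), ([377.0, 228.5], 0.68), ([284.3, 240.1], 0.67)]
nest [([331.7, 159.7], 0.96)]
moving_grip [([354.1, 210.1], 0.84)]
fixed_grip [([373.0, 202.3], 0.8)]
lever_tip [([381.0, 228.2], 0.72)]
jaw [([344.7, 184.1], 0.6)]
pad [([341.8, 166.7], 0.6), ([215.6, 282.7], 0.46)]
ice_pack [([216.6, 296.7], 0.92)]
cassette [([257.5, 261.0], 0.62), ([376.2, 199.7], 0.57)]
forceps [([294.7, 288.4], 0.8), ([379.5, 227.9], 0.73)]
mould [([213.0, 250.4], 0.63), ([343.1, 180.8], 0.31)]
slides
[... 361 characters left out ...]
5], 0.61), ([376.6, 195.7], 0.53)]
nest [([375.4, 189.5], 0.56), ([200.8, 160.9], 0.16)]
moving_grip [([348.3, 237.0], 0.73)]
fixed_grip [([371.0, 240.1], 0.71), ([353.2, 238.4], 0.44)]
lever_tip [([348.2, 260.6], 0.62)]
jaw [([368.9, 206.7], 0.82)]
pad [([378.8, 192.1], 0.45)]
ice_pack [([214.6, 216.3], 0.81), ([377.2, 190.2], 0.62)]
cassette [([271.0, 201.5], 0.66), ([267.0, 247.2], 0.53)]
forceps [([267.1, 248.7], 0.58)]
mould [([244.8, 168.8], 0.82), ([217.0, 198.3], 0.52)]
slides [([198.8, 159.6], 0.71), ([214.5, 208.7], 0.33)]
wax_top [([193.4, 256.8], 0.71), ([217.3, 206.6], 0.7), ([298.7, 197.4], 0.5)]
slope_end [([305.8, 202.4], 0.72), ([213.4, 196.5], 0.58), ([198.4, 263.6], 0.49)]
```

View pics/s0.png

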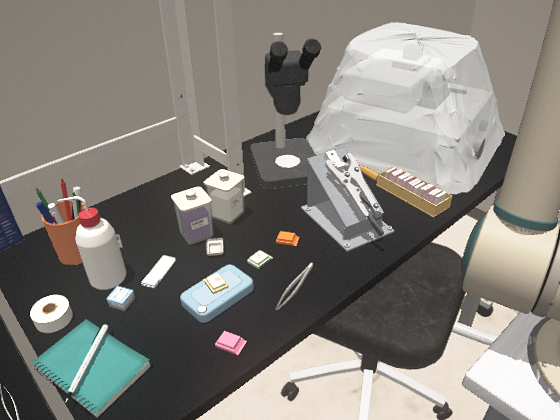

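View pics/t0.png

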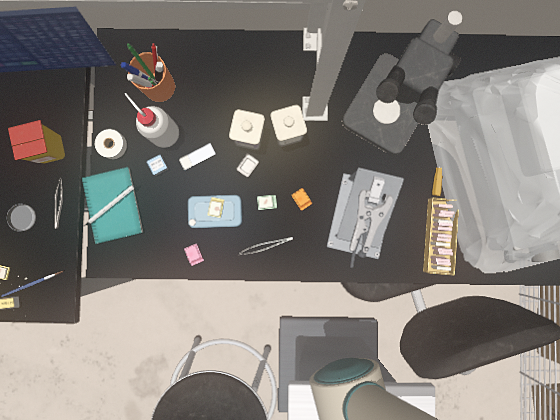

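```bash
cat > b.py <<'E'
from h import *
from scipy.optimize import least_squares
N={"nest":[0,0,0],"moving_grip":[-.115,.014,.007],"fixed_grip":[-.115,-.025,.007],"lever_tip":[-.170,-.004,.008],"jaw":[-.05,0,-.017],"pad":[-.02,-.0182,-.017]}
def nf(p):
    return p[:3],(R.from_euler('z',p[3])*R.from_euler('y',-np.pi/6)).as_matrix()
def fit(obs,p0=(.45,-.05,.1,-.2),names=N):
    def f(p):
        o,M=nf(p);return np.concatenate([(proj(im,o+M@np.array(N[q]),st)[0]-px)*w for im,st,q,px,w in obs])
    s=least_squares(f,p0,loss="soft_l1",f_scale=2);return s.x,f(s.x).reshape(-1,2)
E
cat > c.py <<'E'
from b import *
ims={n:cams.get_image(n) for n in("scene","top")}
obs=[];best={}
for n,im in ims.items():
    for q in N:
        d=place_of(im,q)
        if d: obs.append((im,None,q,np.array(d[0]["position"]),1.))
x,e=fit(obs);print(np.round(x,4));
for o,k in zip(obs,e):print(o[2],np.round(k,1))
print("block",tri([ray(ims["top"],[217.3,206.6]),ray(ims["scene"],[217.5,278])]))
for q,px,z in [("block",(217,206.6),.034),("ice",(214.6,211),.022),("cas",(267,201.5),.01),("forc",(267,247),.005),("mould",(247,165),.01),("slides",(198,156),.01),("orange",(302,199),.01),("pink",(193,255),.01),("box",(441,236),.02)]:print(q,np.round(atz(ims["top"],px,z),3))
E
python3 c.py
```

```text
[ 0.5662 -0.0013  0.1207 -0.2579]
nest [-1.5  1.2]
moving_grip [ 0.2 -2.4]
fixed_grip [-3.2  0.8]
lever_tip [-2.2  1.5]
jaw [132.2 -91.3]
pad [-0.1  0.7]
nest [-2.8 -1.4]
moving_grip [151.1  77.3]
fixed_grip [0.3 1. ]
lever_tip [ 0.2 -0.3]
jaw [-1.3 -1.2]
pad [4.  2.6]
block [0.52920551 0.31705194 0.03156061]
block [0.529 0.318 0.034]
ice [0.52  0.324 0.022]
cas [0.544 0.212 0.01 ]
forc [0.444 0.21  0.005]
mould [0.623 0.257 0.01 ]
slides [0.642 0.366 0.01 ]
orange [0.55  0.135 0.01 ]
pink [0.424 0.371 0.01 ]
box [ 0.475 -0.165  0.02 ]
```

Emit:
jog_arm(commands=[[[0.015, 0.037, 0.01], [0, 0, -7]], [[0.03, 0.074, 0.02], [0, 0, -14]], [[0.045, 0.11, 0.03], [0, 0, -21]], [[0.06, 0.147, 0.04], [0, 0, -28]], [[0.075, 0.18, 0.05], [0, 0, -37.3]]], gripper=0.0)

```text
time_s: 2.62
tool_pos: [0.2949, -0.3499, 0.3065]
tcp_rot: [-3.121, 0.35, -0.0]
force: [0.7, -0.1, -0.7]
finger_gap: 0.0253
```

Emit:
jog_arm(commands=[[[0.015, 0.037, 0], [0, 0, 0]], [[0.03, 0.074, 0], [0, 0, 0]], [[0.045, 0.11, 0], [0, 0, 0]], [[0.06, 0.147, 0], [0, 0, 0]], [[0.075, 0.185, 0], [0, 0, 0]]])

```text
time_s: 3.03
tool_pos: [0.37, -0.1655, 0.3064]
tcp_rot: [3.122, -0.341, 0.002]
force: [1.4, 0.1, -0.2]
finger_gap: -0.0004
```

Emit:
jog_arm(commands=[[[0.015, 0.037, 0], [0, 0, 0]], [[0.03, 0.074, 0], [0, 0, 0]], [[0.045, 0.11, 0], [0, 0, 0]], [[0.06, 0.147, 0], [0, 0, 0]], [[0.075, 0.18, 0], [0, 0, 0]]])

```text
time_s: 3.45
tool_pos: [0.4449, 0.0152, 0.3064]
tcp_rot: [-3.123, 0.339, -0.001]
force: [1.4, -1.3, -0.2]
finger_gap: 0.0001
```

Emit:
jog_arm(commands=[[[0, 0, 0], [0, 0, 0]], [[0, 0, 0], [0, 0, 0]]])

```text
time_s: 3.62
tool_pos: [0.445, 0.0144, 0.306]
tcp_rot: [3.124, -0.333, -0.0]
force: [1.1, -0.0, 0.0]
finger_gap: -0.0001
```

```bash
cat > d.py <<'E'
from b import *
import sys
st=read_state();im=cams.get_image("wrist");save(im,sys.argv[1],s=1.4)
print(r.tip_extent,np.round(im["T_tool_cam"],3).tolist(),im["vfov"],im["dist"])
obs=[]
for q in N:
    d=place_of(im,q)
    print(q,[(np.round(o["position"],1).tolist(),round(o["score"],2)) for o in d[:2]])
    if d and d[0]["score"]>.4: obs.append((im,st,q,np.array(d[0]["position"]),1.))
T={n:cams.get_image(n) for n in("scene","top")}
o2=list(obs)
for n,i in T.items():
    for q in N:
        d=place_of(i,q)
        if d and d[0]["score"]>.4:o2.append((i,None,q,np.array(d[0]["position"]),1.))
for o in(obs,o2):
    x,e=fit(o,(.566,-.001,.12,-.258));print(np.round(x,4))
    for k,v in zip(o,e):print("  ",k[2],np.round(v,1))
E
python3 d.py w1.png
```

```text
0.025 [[-0.0, 0.964, 0.266, 0.067], [1.0, 0.0, 0.0, -0.001], [0.0, 0.266, -0.964, -0.118], [0.0, 0.0, 0.0, 1.0]] 62.990934613158124 [0.0054274 0.        0.        0.        0.       ]
nest [([268.4, 45.5], 0.75), ([257.2, 166.6], 0.35)]
moving_grip [([255.1, 168.4], 0.91)]
fixed_grip [([292.8, 168.6], 0.98)]
lever_tip [([273.6, 207.0], 0.92), ([294.8, 171.3], 0.5)]
jaw [([273.3, 97.5], 0.6)]
pad [([289.5, 68.4], 0.48)]
[ 0.5673  0.0013  0.124  -0.2403]
   nest [0.3 2.8]
   moving_grip [ 0.5 -0.6]
   fixed_grip [0.7 0.3]
   lever_tip [-0.6  0.3]
   jaw [-3.4 -0.2]
   pad [ 0.9 -2.8]
[ 0.5668  0.0011  0.1231 -0.2383]
   nest [0.7 3.7]
   moving_grip [ 1.  -0.2]
   fixed_grip [1.2 0.5]
   lever_tip [-0.1  0.5]
   jaw [-3.   0.4]
   pad [ 1.2 -2.1]
   nest [  37.1 -131.8]
   moving_grip [ 60.2 -80. ]
   fixed_grip [-0.3  0.7]
   lever_tip [-2.4  3.8]
   jaw [-4.7  0.5]
   pad [-0.2  0.2]
   nest [-2.1 -1.5]
   moving_grip [ 0.5 -0.4]
   fixed_grip [-2.9 -1.8]
   lever_tip [ 0.8 -1.3]
   jaw [-3.  -0.7]
   pad [0.1 0.5]
```

View pics/w1.png

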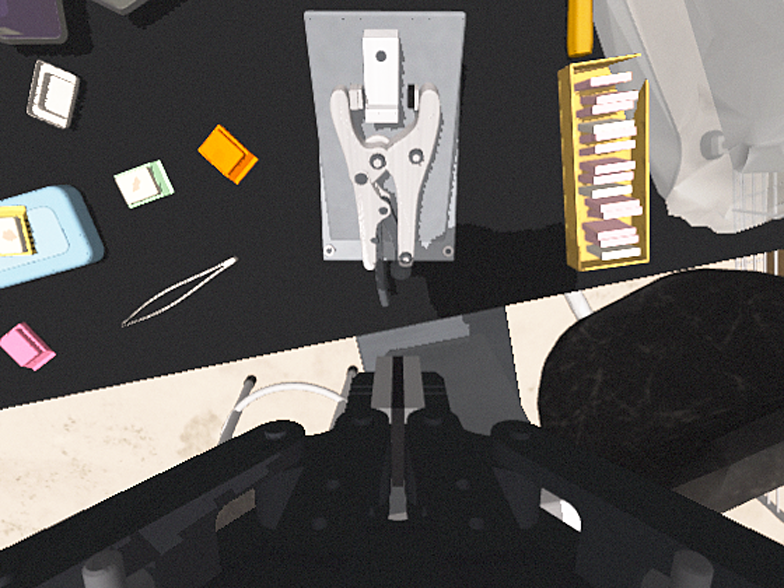

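Emit:
jog_arm(commands=[[[-0.02, 0, -0.035], [0, 0, -1.5]], [[-0.034, -0.002, -0.075], [0, 0, -1.5]], [[-0.034, -0.002, -0.115], [0, 0, -1.5]], [[-0.034, -0.002, -0.155], [0, 0, -1.5]], [[-0.034, -0.002, -0.19], [0, 0, -1.5]]])

```text
time_s: 5.08
tool_pos: [0.4098, 0.0109, 0.1144]
tcp_rot: [3.118, -0.381, 0.0]
force: [-0.0, -0.0, -0.4]
finger_gap: -0.0003
```

Emit:
jog_arm(commands=[[[0, 0, -0.03], [0, 0, 0]], [[0, 0, -0.057], [0, 0, 0]], [[0, 0, -0.057], [0, 0, 0]]])

```text
time_s: 5.33
tool_pos: [0.4071, 0.0113, 0.0553]
tcp_rot: [-3.118, 0.381, 0.016]
force: [-0.6, -0.3, -0.4]
finger_gap: -0.0002
```

```bash
cat > e.py <<'E'
from h import *
im=cams.get_image("wrist");save(im,"w2.png",s=1.4)
E
python3 e.py
```

```text
(no output)
```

View pics/w2.png

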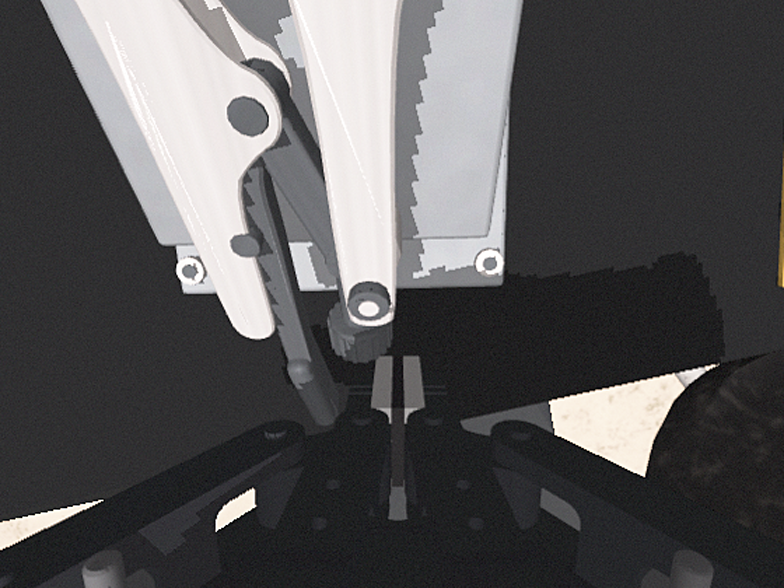

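Emit:
jog_arm(commands=[[[0.004, -0.001, 0], [0, 0, 0]], [[0.0055, 0.005, 0], [0, 0, 0]], [[0.007, 0.011, 0], [0, 0, 0]], [[0.008, 0.016, 0], [0, 0, 0]], [[0.009, 0.02, 0], [0, 0, 0]]])

```text
time_s: 5.8
tool_pos: [0.4211, 0.0315, 0.0602]
tcp_rot: [-3.118, 0.38, -0.006]
force: [-0.8, -0.7, 1.0]
finger_gap: -0.0
```

Emit:
jog_arm(commands=[[[0.001, 0.003, 0], [0, 0, 0]], [[0.0015, 0.006, 0], [0, 0, 0]], [[0.002, 0.009, 0], [0, 0, 0]], [[0.0025, 0.011, 0], [0, 0, 0]], [[0.0025, 0.011, 0], [0, 0, 0]]])

```text
time_s: 6.22
tool_pos: [0.4223, 0.0422, 0.059]
tcp_rot: [-3.118, 0.38, -0.0]
force: [0.6, 0.0, 0.5]
finger_gap: -0.0005
```

```bash
sed -i s/w2.png/w3.png/ e.py; python3 e.py
```

```text
(no output)
```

View pics/w3.png

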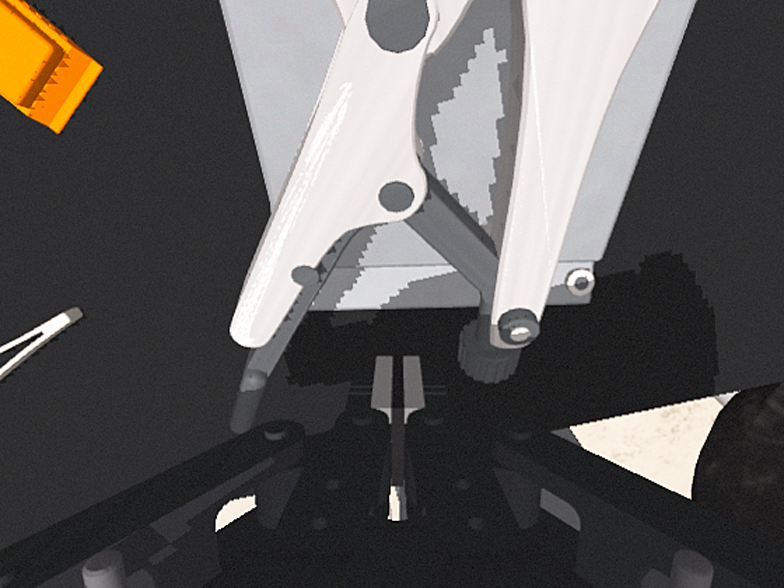

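Emit:
jog_arm(commands=[[[-0.005, 0, 0.035], [0, 0, 0]], [[-0.005, 0, 0.075], [0, 0, 0]], [[0, 0.02, 0.11], [0, 0, 3]], [[0.01, 0.05, 0.13], [0, 0, 8]], [[0.015, 0.085, 0.14], [0, 0, 13]]], gripper=0.05)

```text
time_s: 6.68
tool_pos: [0.4401, 0.1269, 0.2028]
tcp_rot: [-3.141, 0.024, -0.013]
force: [1.4, 0.7, 0.3]
finger_gap: 0.0497
```

Emit:
jog_arm(commands=[[[0.005, 0.04, 0], [0, 0, 0]], [[0.01, 0.08, 0], [0, 0, 0]], [[0.015, 0.12, 0], [0, 0, 0]], [[0.02, 0.16, 0], [0, 0, 0]], [[0.025, 0.185, 0], [0, 0, 0]]])

```text
time_s: 7.1
tool_pos: [0.4621, 0.3154, 0.1989]
tcp_rot: [-3.14, 0.023, -0.0]
force: [0.1, -1.1, -0.1]
finger_gap: 0.0501
```

Emit:
jog_arm(commands=[[[0, 0, 0], [0, 0, 0]], [[0, 0, 0], [0, 0, 0]], [[0, 0, 0], [0, 0, 0]]])

```text
time_s: 7.35
tool_pos: [0.4617, 0.3111, 0.1985]
tcp_rot: [3.14, -0.025, -0.002]
force: [-0.4, 0.2, -0.2]
finger_gap: 0.0502
```

```bash
cat > f.py <<'E'
from h import *
import sys
st=read_state();im=cams.get_image("wrist");save(im,sys.argv[1],s=1.4)
for q,z in (("block",.022),("wax_top",.0337),("slope_end",.023),("ice_pack",0)):
    for o in place_of(im,q)[:4]:
        print(q,round(o["score"],2),np.round(o["position"],1),np.round(atz(im,o["position"],z,st),4))
b=spot_in(im,"block");print(b[:3])
E
python3 f.py w4.png
```

```text
block 0.98 [222.8 235.7] [0.4283 0.3676 0.022 ]
block 0.96 [267.1 119.8] [0.5291 0.3244 0.022 ]
block 0.88 [483.7  89.3] [0.5498 0.1484 0.022 ]
wax_top 0.97 [265.8 129.9] [0.5213 0.3251 0.0337]
wax_top 0.88 [491.5  84.7] [0.5522 0.1493 0.0337]
wax_top 0.67 [216.1 235.4] [0.4327 0.3712 0.0337]
slope_end 0.83 [230.9 248.4] [0.4163 0.3608 0.023 ]
slope_end 0.82 [491.4 107.5] [0.5356 0.1407 0.023 ]
slope_end 0.65 [271.3  98.4] [0.5457 0.3205 0.023 ]
[{'extent': [269.1, 119.4, 41.1, 53.2], 'score': 0.78}, {'extent': [220.4, 231.1, 41.1, 41.5], 'score': 0.69}, {'extent': [482.5, 88.3, 44.6, 56.6], 'score': 0.62}]
```

View pics/w4.png

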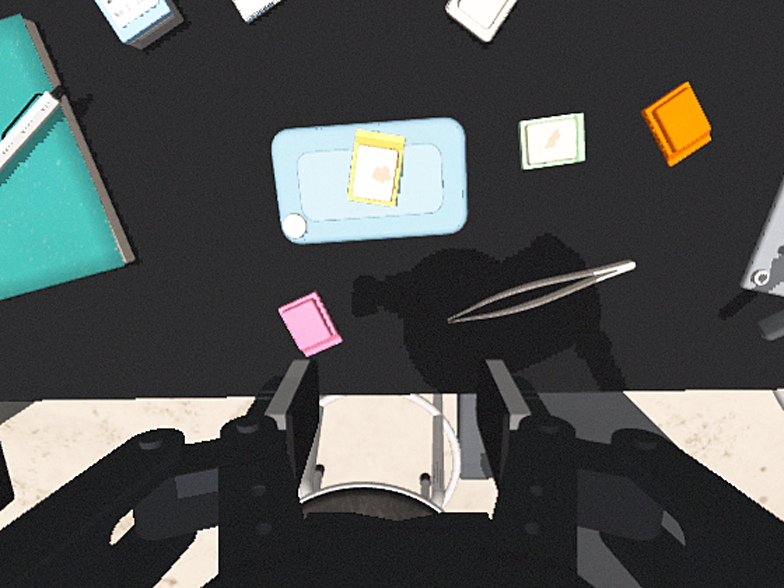

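```bash
cat > g.py <<'E'
from h import *
st=read_state();im=cams.get_image("wrist");save(im,"w5.png",(235,80,305,155),8)
hsv=cv2.cvtColor(im["color"],cv2.COLOR_RGB2HSV)
m=((hsv[...,0]>18)&(hsv[...,0]<40)&(hsv[...,1]>90)).astype(np.uint8);m[:,:235]=0;m[:,305:]=0;m[:80]=0;m[155:]=0
rect=cv2.minAreaRect(np.argwhere(m)[:,::-1].astype(np.float32));bp=cv2.boxPoints(rect);print(m.sum(),rect,bp)
for z in(.022,.028):print(z,np.round([atz(im,p,z,st) for p in bp],4).tolist())
E
python3 g.py
```

```text
511 ((268.063720703125, 120.69462585449219), (35.50141143798828, 49.57008361816406), 8.426969528198242) [[246.87247  142.61072 ]
 [254.13687   93.575836]
 [289.25497   98.778534]
 [281.99057  147.81342 ]]
0.022 [[0.5116, 0.3421, 0.022], [0.5507, 0.3343, 0.022], [0.5461, 0.3058, 0.022], [0.5068, 0.3125, 0.022]]
0.028 [[0.512, 0.3414, 0.028], [0.5502, 0.3338, 0.028], [0.5458, 0.3058, 0.028], [0.5072, 0.3124, 0.028]]
```

View pics/w5.png

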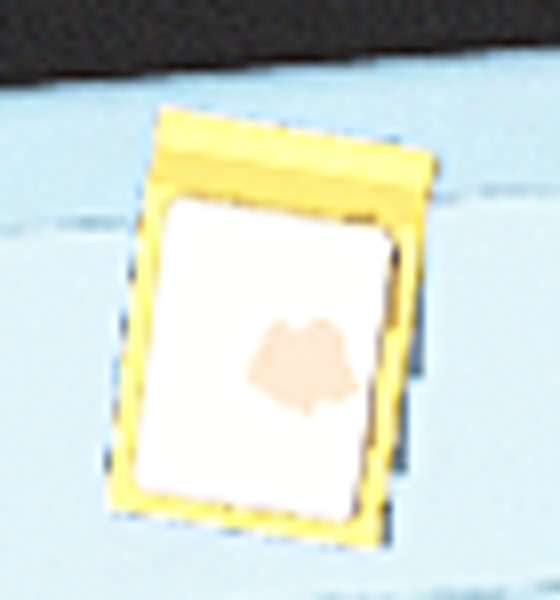

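Emit:
jog_arm(commands=[[[0.025, 0.004, 0], [0, 0, -5]], [[0.06, 0.01, -0.015], [0, 0, -9.2]], [[0.074, 0.0113, -0.05], [0, 0, -9.2]], [[0.074, 0.0113, -0.085], [0, 0, -9.2]], [[0.074, 0.0113, -0.12], [0, 0, -9.2]]], gripper=0.04, grip_force=40)

```text
time_s: 8.12
tool_pos: [0.5379, 0.3229, 0.0781]
tcp_rot: [-3.128, 0.279, -0.003]
force: [0.1, -0.1, -0.3]
finger_gap: 0.04
```

Emit:
jog_arm(commands=[[[0, 0, -0.01], [0, 0, 0]], [[0, 0, -0.02], [0, 0, 0]], [[0, 0, -0.02], [0, 0, 0]], [[0, 0, -0.02], [0, 0, 0]]])

```text
time_s: 8.45
tool_pos: [0.5371, 0.3235, 0.0604]
tcp_rot: [-3.128, 0.277, -0.003]
force: [0.4, -0.1, 0.0]
finger_gap: 0.04
```

```bash
sed -i s/w3.png/w6.png/ e.py; python3 e.py;  python3 -c "
from h import *
s=read_state();print(s['tool_pos'],s['force'],s['finger_gap'])"
```

```text
[0.53750624 0.32374592 0.0610932 ] [ 0.16566036 -0.88730271  0.45872769] 0.039881416977145125
```

View pics/w6.png

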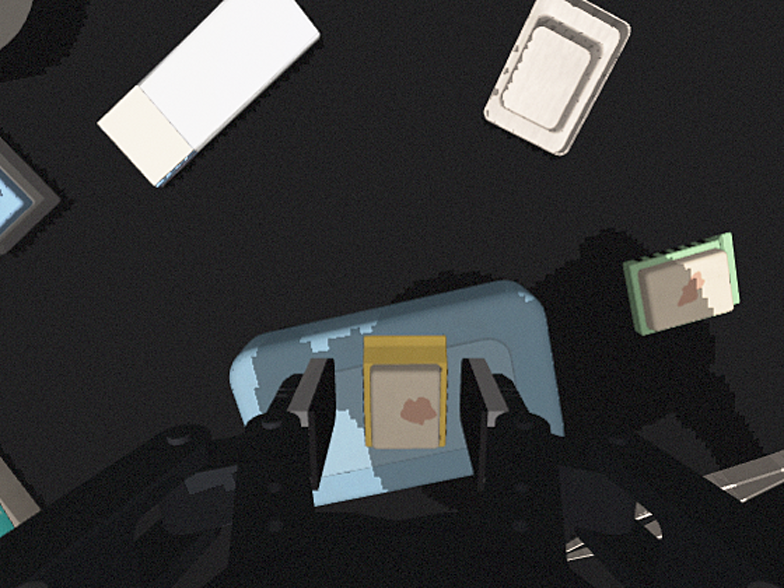

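Emit:
jog_arm(commands=[[[0, -0.001, -0.004], [0, 0, 0]], [[0, -0.001, -0.008], [0, 0, 0]], [[0, -0.001, -0.01], [0, 0, 0]], [[0, -0.001, -0.01], [0, 0, 0]]])

```text
time_s: 8.83
tool_pos: [0.536, 0.322, 0.0491]
tcp_rot: [3.129, -0.277, -0.0]
force: [-0.1, 0.2, -0.3]
finger_gap: 0.0399
```

Emit:
jog_arm(commands=[[[0, 0, -0.0015], [0, 0, 0]], [[0, 0, -0.0015], [0, 0, 0]]])

```text
time_s: 9.0
tool_pos: [0.5361, 0.3221, 0.0475]
tcp_rot: [3.129, -0.277, -0.0]
force: [0.0, -0.6, -0.1]
finger_gap: 0.0399
```

Emit:
jog_arm(commands=[[[0, 0, -0.0015], [0, 0, 0]], [[0, 0, -0.0015], [0, 0, 0]]])

```text
time_s: 9.17
tool_pos: [0.5361, 0.3221, 0.0458]
tcp_rot: [3.129, -0.277, -0.0]
force: [0.7, 0.1, 0.1]
finger_gap: 0.0399
```

Emit:
jog_arm(commands=[[[0, 0, 0], [0, 0, 0]], [[0, 0, 0], [0, 0, 0]], [[0, 0, 0], [0, 0, 0]], [[0, 0, 0], [0, 0, 0]], [[0, 0, 0], [0, 0, 0]]], gripper=0.02, grip_force=40)

```text
time_s: 9.58
tool_pos: [0.5368, 0.3224, 0.047]
tcp_rot: [-3.129, 0.277, -0.002]
force: [-0.6, -0.7, 5.7]
finger_gap: 0.027
```

Emit:
jog_arm(commands=[[[0, 0, 0.02], [0, 0, 0]], [[0, 0, 0.055], [0, 0, 0]], [[0, 0, 0.095], [0, 0, -1]], [[0, -0.01, 0.135], [0, 0, -3.6]], [[-0.01, -0.04, 0.16], [0, 0, -3.6]]])

```text
time_s: 10.0
tool_pos: [0.5294, 0.2853, 0.2098]
tcp_rot: [-3.114, 0.373, -0.011]
force: [2.3, -0.9, -0.0]
finger_gap: 0.027
```

Emit:
jog_arm(commands=[[[-0.01, -0.035, 0.02], [0, 0, 0]], [[-0.02, -0.075, 0.04], [0, 0, 0]], [[-0.03, -0.115, 0.05], [0, 0, 0]], [[-0.04, -0.155, 0.05], [0, 0, 0]], [[-0.055, -0.19, 0.05], [0, 0, 0]]])

```text
time_s: 10.42
tool_pos: [0.4719, 0.0909, 0.2569]
tcp_rot: [3.119, -0.374, 0.005]
force: [0.4, -0.6, -0.2]
finger_gap: 0.0266
```

Emit:
jog_arm(commands=[[[-0.01, -0.035, 0], [0, 0, 0]], [[-0.017, -0.065, 0], [0, 0, 0]], [[-0.017, -0.065, 0], [0, 0, 0]], [[-0.017, -0.065, 0], [0, 0, 0]], [[-0.017, -0.065, 0], [0, 0, 0]]])

```text
time_s: 10.83
tool_pos: [0.4545, 0.028, 0.2559]
tcp_rot: [-3.118, 0.377, 0.0]
force: [0.1, 0.2, -0.5]
finger_gap: 0.0269
```

```bash
cat > d2.py <<'E'
from b import *
import sys
N["moving_grip"]=[-.107,.038,.007];N["lever_tip"]=[-.163,.053,.008]
st=read_state();im=cams.get_image("wrist");save(im,sys.argv[1],s=1.4)
print(np.round(st["tool_pos"],4),np.round(st["tcp_rot"],4),st["finger_gap"],st["force"])
obs=[]
for q in N:
    d=place_of(im,q)
    print(q,[(np.round(o["position"],1).tolist(),round(o["score"],2)) for o in d[:2]])
    if d and d[0]["score"]>.4: obs.append((im,st,q,np.array(d[0]["position"]),1.))
x,e=fit(obs,(.567,.001,.1235,-.239));print(np.round(x,4),[(k[2],np.round(v,1).tolist()) for k,v in zip(obs,e)])
Rt=R.from_rotvec(st["tcp_rot"]).as_matrix()
P=lambda t:np.array(st["tool_pos"])+Rt@np.array(t)
for q,t in(("block",[-.008,0,.025]),("wax_top",[-.008,0,.0133]),("slope_end",[.011,0,.024])):
    print(q,"expect",np.round(proj(im,P(t),st)[0],1),[(np.round(o["position"],1).tolist(),round(o["score"],2)) for o in place_of(im,q)[:3]])
E
python3 d2.py w7.png
```

```text
[0.4545 0.028  0.2559] [-3.1182e+00  3.7680e-01  1.0000e-04] 0.026871841957701557 [ 0.11573732  0.23430986 -0.52450846]
nest [([284.4, 44.0], 0.67), ([96.4, 144.3], 0.42)]
moving_grip []
fixed_grip [([314.3, 182.9], 0.94), ([26.2, 76.5], 0.44)]
lever_tip [([230.7, 225.4], 0.93)]
jaw [([286.3, 103.2], 0.83)]
pad [([306.6, 63.1], 0.78)]
[ 0.5665  0.0017  0.1292 -0.2234] [('nest', [-0.9, -0.4]), ('fixed_grip', [-0.1, 1.8]), ('lever_tip', [1.2, -1.1]), ('jaw', [-1.9, -0.5]), ('pad', [2.2, 0.6])]
block expect [285.9 288.9] [([159.9, 117.0], 0.98), ([6.7, 277.7], 0.96), ([283.5, 287.6], 0.6)]
wax_top expect [286.1 301.9] [([283.7, 309.8], 0.96), ([153.6, 118.0], 0.58), ([285.4, 290.6], 0.44)]
slope_end expect [286.  251.2] [([178.5, 131.6], 0.94), ([22.1, 286.8], 0.63), ([282.3, 251.0], 0.56)]
```

View pics/w7.png

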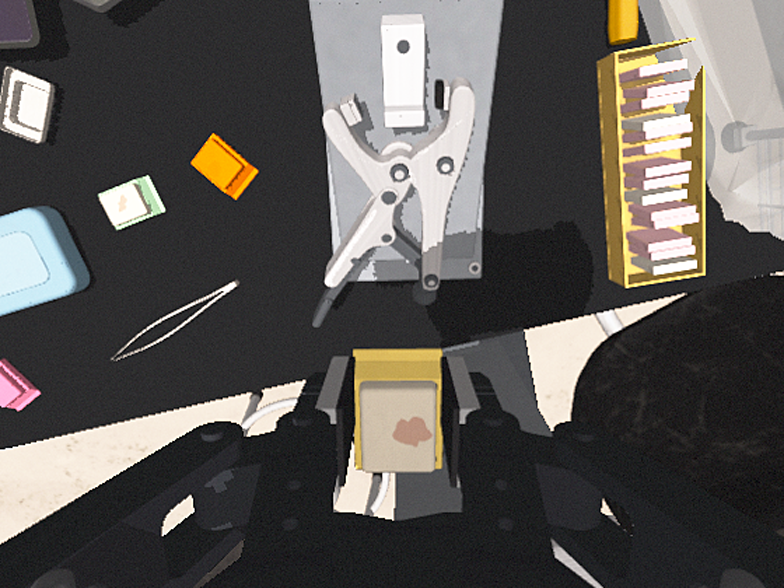

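```bash
cat > j.py <<'E'
from b import *
st=read_state();im=cams.get_image("wrist")
st1=dict(tool_pos=[.445,.0144,.306],tcp_rot=[3.124,-.333,0])
N.update(mgo=[-.107,.038,.007],lto=[-.163,.053,.008],cl=[.016,.007,0],cr=[.016,-.013,0])
ob=[(im,st1,q,np.array(p),1.) for q,p in dict(nest=[268.4,45.5],moving_grip=[255.1,168.4],fixed_grip=[292.8,168.6],lever_tip=[273.6,207],pad=[289.5,68.4],jaw=[273.3,97.5]).items()]
ob2=[(im,st,q,np.array(p),1.) for q,p in dict(cl=[274.3,11.4],cr=[302.9,10.7],lto=[230.7,225.4],nest=[284.4,44],fixed_grip=[314.3,182.9],pad=[306.6,63.1],jaw=[286.3,103.2]).items()]
T=cams.get_image("top");S=cams.get_image("scene");o3=[]
for n,i in(("top",T),("scene",S)):
    for q in("nest","fixed_grip","pad","jaw","lto","mgo"):
        d=place_of(i,{"lto":"lever_tip","mgo":"moving_grip"}.get(q,q))
        if d and d[0]["score"]>.4:o3.append((i,None,q,np.array(d[0]["position"]),1.))
for o in(ob,ob2,o3,ob+ob2,ob+ob2+o3):
    x,e=fit(o,(.567,.001,.1235,-.239));print(np.round(x,4))
for k,v in zip(o,e):print(k[2],np.round(v,1).tolist())
E
python3 j.py
```

```text
[ 0.5673  0.0014  0.124  -0.2405]
[ 0.567   0.0016  0.1334 -0.2234]
[ 0.5666 -0.0007  0.122  -0.2449]
[ 0.5674  0.0014  0.1305 -0.2305]
[ 0.5674  0.0013  0.1248 -0.2332]
nest [0.3, 2.5]
moving_grip [1.2, -0.5]
fixed_grip [1.5, 0.1]
lever_tip [0.3, 0.4]
pad [1.1, -3.2]
jaw [-3.2, -0.4]
cl [-1.5, 5.0]
cr [1.7, 5.5]
lto [0.4, -4.0]
nest [-0.4, -0.7]
fixed_grip [-1.5, 0.0]
pad [2.1, 0.3]
jaw [-2.1, -1.6]
nest [-2.0, -2.9]
fixed_grip [0.1, -0.2]
jaw [-1.6, 0.0]
mgo [-0.2, -1.5]
nest [-2.1, 0.2]
fixed_grip [2.1, -0.7]
pad [0.5, -0.6]
jaw [-0.3, -2.0]
lto [-2.5, -0.3]
mgo [179.2, -64.1]
```

Emit:
jog_arm(commands=[[[0.02, -0.005, 0.01], [-1.4, -5.8, 0]], [[0.045, -0.01, 0.01], [-2.8, -11.6, 0]], [[0.07, -0.016, 0], [-4.2, -17.4, 0]], [[0.085, -0.02, -0.02], [-5.6, -23.3, 0]], [[0.095, -0.023, -0.05], [-7.05, -29.15, 0]]])

```text
time_s: 12.5
tool_pos: [0.5506, 0.0042, 0.2151]
tcp_rot: [2.961, -0.359, 0.773]
force: [-0.0, -1.6, -0.7]
finger_gap: 0.0269
```

Emit:
jog_arm(commands=[[[0, 0, -0.015], [0, 0, 0]], [[0, 0, -0.029], [0, 0, 0]], [[0, 0, -0.029], [0, 0, 0]], [[0, 0, -0.029], [0, 0, 0]], [[0, 0, -0.029], [0, 0, 0]]])

```text
time_s: 12.92
tool_pos: [0.5487, 0.0042, 0.1847]
tcp_rot: [2.965, -0.36, 0.758]
force: [0.1, 0.5, 0.2]
finger_gap: 0.0268
```

```bash
cat > k.py <<'E'
from b import *
import sys
o,M=nf([.567,.001,.124,-.236])
s=read_state();Rt=R.from_rotvec(s["tcp_rot"]).as_matrix()
p=np.array(s["tool_pos"])
print("tcp nest mm",np.round(M.T@(p-o)*1e3,1),"block",np.round(M.T@(p+Rt@[-.008,0,.025]-o)*1e3,1),"F nest",np.round(M.T@s["force"],1),"gap",s["finger_gap"])
D=M@np.diag([1,-1,-1.]);print("turn left deg",np.round(np.degrees(R.from_matrix(D@Rt.T).as_rotvec()),2))
if len(sys.argv)>1:
    im=cams.get_image("wrist");save(im,sys.argv[1],s=1.4)
E
python3 k.py w8.png
```

```text
tcp nest mm [14.3 -1.1 61.8] block [ 5.7 -1.2 37. ] F nest [0.1 0.5 0.2] gap 0.02678422231332195
turn left deg [-0.27 -1.27  0.33]
```

View pics/w8.png

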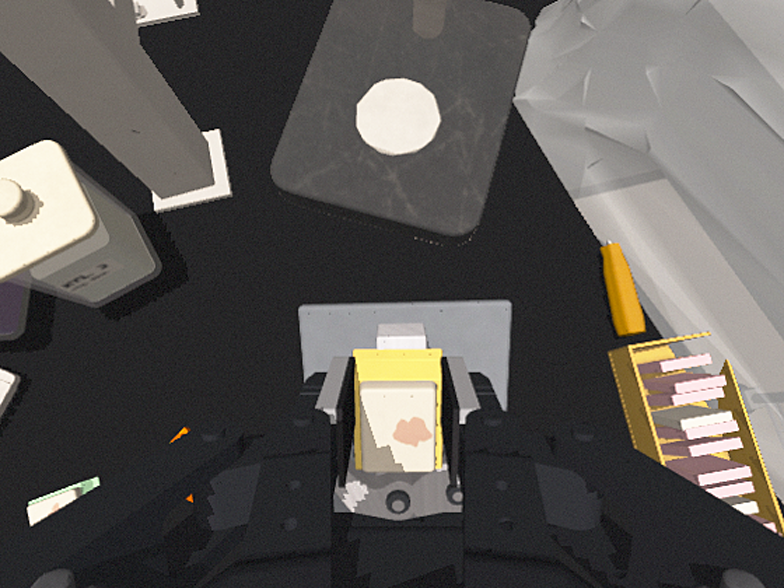

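Emit:
jog_arm(commands=[[[0.0035, -0.0005, -0.0075], [-0.27, -1.27, 0.33]], [[0.007, -0.001, -0.015], [-0.27, -1.27, 0.33]], [[0.0105, -0.0015, -0.0225], [-0.27, -1.27, 0.33]], [[0.014, -0.002, -0.03], [-0.27, -1.27, 0.33]], [[0.014, -0.002, -0.03], [-0.27, -1.27, 0.33]]])

```text
time_s: 13.38
tool_pos: [0.5617, 0.0022, 0.1519]
tcp_rot: [2.958, -0.351, 0.785]
force: [-0.3, 0.1, -0.0]
finger_gap: 0.027
```

```bash
python3 k.py
```

```text
tcp nest mm [ 9.3 -0.1 26.8] block [ 1.2 -0.1  1.9] F nest [-0.3  0.   0.1] gap 0.026980276173541363
turn left deg [-0.01 -0.26  0.02]
```

Emit:
jog_arm(commands=[[[0.0017, -0.0004, 0.001], [0, 0, 0]], [[0.0022, -0.0005, 0.0001], [0, 0, 0]], [[0.0027, -0.0006, -0.0008], [0, 0, 0]], [[0.0027, -0.0006, -0.0008], [0, 0, 0]]])

```text
time_s: 13.72
tool_pos: [0.5645, 0.0017, 0.1528]
tcp_rot: [2.957, -0.351, 0.79]
force: [0.4, 0.8, 0.3]
finger_gap: 0.0268
```

Emit:
jog_arm(commands=[[[0.0005, -0.0001, -0.0009], [0, 0, 0]], [[0.0005, -0.0001, -0.0009], [0, 0, 0]]])

```text
time_s: 13.88
tool_pos: [0.5648, 0.0016, 0.1518]
tcp_rot: [2.957, -0.35, 0.789]
force: [-0.5, 0.5, -0.5]
finger_gap: 0.027
```

```bash
python3 k.py
```

```text
tcp nest mm [11.9  0.1 25.2] block [3.9 0.1 0.2] F nest [-0.8  0.4 -0.2] gap 0.027034825659642867
turn left deg [-0.01 -0.11  0.  ]
```

No contact yet; keep stepping down.

Emit:
jog_arm(commands=[[[0.0005, -0.0001, -0.0009], [0, 0, 0]], [[0.0005, -0.0001, -0.0009], [0, 0, 0]]])

```text
time_s: 14.05
tool_pos: [0.5651, 0.0016, 0.1515]
tcp_rot: [2.957, -0.35, 0.79]
force: [-5.8, 0.3, 4.8]
finger_gap: 0.0269
```

Emit:
jog_arm(commands=[[[0.0005, -0.0001, -0.0009], [0, 0, 0]], [[0.0005, -0.0001, -0.0009], [0, 0, 0]]])

```text
time_s: 14.22
tool_pos: [0.5651, 0.0015, 0.1514]
tcp_rot: [2.956, -0.35, 0.791]
force: [-10.4, 1.6, 13.5]
finger_gap: 0.0271
```

```bash
python3 k.py
```

```text
tcp nest mm [12.   0.1 24.7] block [ 4.   0.1 -0.3] F nest [-2.3 -0.9 17. ] gap 0.02709794017218083
turn left deg [ 0.01 -0.06  0.  ]
```

Emit:
jog_arm(commands=[[[-0.0005, 0.0001, 0.001], [0, 0, 0]], [[-0.0013, 0.0003, 0.0005], [0, 0, 0]], [[-0.0022, 0.0005, 0], [0, 0, 0]], [[-0.0022, 0.0005, 0], [0, 0, 0]]])

```text
time_s: 14.55
tool_pos: [0.5649, 0.0018, 0.1514]
tcp_rot: [2.956, -0.35, 0.795]
force: [-2.4, -1.1, 7.4]
finger_gap: 0.0265
```

```bash
python3 k.py
```

```text
tcp nest mm [11.8  0.3 24.8] block [ 3.9  0.3 -0.2] F nest [ 1.9 -1.7  7.5] gap 0.026535584264461412
turn left deg [ 0.02  0.11 -0.03]
```

Emit:
jog_arm(commands=[[[-0.0008, 0.0002, -0.0005], [0, 0, 0]], [[-0.0008, 0.0002, -0.0005], [0, 0, 0]]])

```text
time_s: 14.72
tool_pos: [0.5647, 0.0019, 0.1513]
tcp_rot: [2.955, -0.35, 0.797]
force: [-1.7, -0.4, 7.7]
finger_gap: 0.027
```

```bash
python3 k.py
```

```text
tcp nest mm [11.5  0.4 24.9] block [ 3.6  0.4 -0.2] F nest [ 2.5 -0.8  7.5] gap 0.02698248653632438
turn left deg [ 0.02  0.18 -0.03]
```

Emit:
jog_arm(commands=[[[-0.0004, 0.0001, 0.0006], [0, 0, 0]], [[-0.0004, 0.0001, 0.0006], [0, 0, 0]], [[-0.0004, 0.0001, 0.0006], [0, 0, 0]], [[-0.0004, 0.0001, 0.0006], [0, 0, 0]], [[-0.0004, 0.0001, 0.0006], [0, 0, 0]]])

```text
time_s: 15.13
tool_pos: [0.5625, 0.0022, 0.1501]
tcp_rot: [2.957, -0.35, 0.789]
force: [-1.7, -0.0, 2.3]
finger_gap: 0.027
```

```bash
python3 k.py
```

```text
tcp nest mm [ 9.   0.1 24.9] block [ 1.   0.1 -0.1] F nest [-0.2 -0.4  2.8] gap 0.027027947537332054
turn left deg [-0.01 -0.1   0.  ]
```

Emit:
jog_arm(commands=[[[-0.001, 0.0002, -0.0004], [0, 0, 0]], [[-0.001, 0.0002, -0.0004], [0, 0, 0]], [[-0.001, 0.0002, -0.0004], [0, 0, 0]]])

```text
time_s: 15.38
tool_pos: [0.5613, 0.0025, 0.1494]
tcp_rot: [2.957, -0.35, 0.788]
force: [-1.0, -0.0, 1.2]
finger_gap: 0.0268
```

```bash
python3 k.py
```

```text
tcp nest mm [ 7.6  0.1 24.9] block [-0.5  0.1 -0.1] F nest [-0.3 -0.3  1.5] gap 0.02681522295754631
turn left deg [-0.01 -0.14  0.  ]
```

Emit:
jog_arm(commands=[[[-0.001, 0.0002, -0.0004], [0, 0, 0]], [[-0.001, 0.0002, -0.0004], [0, 0, 0]], [[-0.001, 0.0002, -0.0004], [0, 0, 0]]])

```text
time_s: 15.63
tool_pos: [0.5611, 0.0026, 0.1495]
tcp_rot: [2.957, -0.35, 0.791]
force: [3.0, -0.2, -0.6]
finger_gap: 0.0268
```

```bash
python3 k.py
```

```text
tcp nest mm [ 7.5  0.1 25.2] block [-0.5  0.1  0.2] F nest [ 2.2  0.5 -2. ] gap 0.026778315099820097
turn left deg [-0.   -0.04 -0.01]
```

Emit:
jog_arm(commands=[[[0.0008, -0.0002, 0.0001], [0, 0, 0]], [[0.0008, -0.0002, 0.0001], [0, 0, 0]]])

```text
time_s: 15.8
tool_pos: [0.5613, 0.0025, 0.1494]
tcp_rot: [2.957, -0.351, 0.789]
force: [1.0, 0.4, 0.8]
finger_gap: 0.0271
```

Emit:
jog_arm(commands=[[[0, 0, 0], [0, 0, 0]], [[0, 0, 0], [0, 0, 0]], [[0, 0, 0], [0, 0, 0]], [[0, 0, 0], [0, 0, 0]], [[0, 0, 0], [0, 0, 0]]], gripper=0.042)

```text
time_s: 16.22
tool_pos: [0.5609, 0.0024, 0.1491]
tcp_rot: [2.957, -0.351, 0.788]
force: [0.3, 0.4, 0.4]
finger_gap: 0.0419
```

Emit:
jog_arm(commands=[[[-0.005, 0.0012, 0.0087], [0, 0, 0]], [[-0.015, 0.0035, 0.026], [0, 0, 0]], [[-0.029, 0.007, 0.052], [0, 0, 0]], [[-0.044, 0.0105, 0.078], [0, 0, 0]], [[-0.058, 0.014, 0.104], [0, 0, 0]]])

```text
time_s: 16.63
tool_pos: [0.5018, 0.0167, 0.2545]
tcp_rot: [2.958, -0.351, 0.788]
force: [1.7, -0.0, 0.1]
finger_gap: 0.0418
```

Emit:
jog_arm(commands=[[[-0.025, 0.006, 0], [0, 0, 0]], [[-0.05, 0.012, -0.005], [0, 0, 0]], [[-0.055, 0.0135, -0.005], [0, 0, 0]], [[-0.055, 0.0135, -0.005], [0, 0, 0]]], gripper=0.085)

```text
time_s: 16.97
tool_pos: [0.446, 0.0304, 0.2485]
tcp_rot: [2.958, -0.349, 0.789]
force: [0.4, 0.0, 0.8]
finger_gap: 0.0849
```

```bash
python3 k.py w9.png; python3 - <<'E'
from b import *
o,M=nf([.567,.001,.124,-.236])
st=read_state()
for n in("wrist","top","scene"):
    im=cams.get_image(n)
    for q,t in(("block",[0,0,0]),("wax_top",[-.003,0,.0117]),("slope_end",[.019,0,.001]),("fixed_grip",N["fixed_grip"]),("moving_grip",[-.107,.038,.007])):
        print(n,q,"exp",np.round(proj(im,o+M@np.array(t),st)[0],1),[(np.round(p["position"],1).tolist(),round(p["score"],2)) for p in place_of(im,q)[:3]])
E
```

```text
tcp nest mm [-45.6   0.3 170. ] block [-53.6   0.3 145. ] F nest [0.7 0.1 0.5] gap 0.08485030652499521
turn left deg [-0.01 -0.12 -0.06]
wrist block exp [285.7 149.7] [([172.2, 239.3], 0.96), ([286.2, 149.4], 0.65)]
wrist wax_top exp [285.7 154.8] [([282.8, 157.9], 0.79), ([166.6, 231.2], 0.78)]
wrist slope_end exp [285.7 126. ] [([180.9, 244.3], 0.79), ([283.8, 127.2], 0.67)]
wrist fixed_grip exp [313.3 280.4] [([317.0, 281.9], 0.92)]
wrist moving_grip exp [242.8 272.1] [([244.1, 272.4], 0.95)]
top block exp [374.9 186.9] [([375.2, 189.6], 0.7), ([191.2, 254.1], 0.62), ([301.1, 199.4], 0.52)]
top wax_top exp [374.9 190.6] [([375.1, 190.3], 0.81), ([195.4, 255.5], 0.68), ([296.5, 194.5], 0.59)]
top slope_end exp [378.1 178.2] [([377.6, 177.6], 0.89), ([306.3, 205.1], 0.76), ([197.6, 260.9], 0.71)]
top fixed_grip exp [369.3 241.5] [([368.2, 239.1], 0.73), ([198.0, 158.6], 0.22)]
top moving_grip exp [340.3 230.5] [([339.2, 231.5], 0.92), ([213.5, 210.9], 0.6)]
scene block exp [332.1 156.9] [([234.4, 343.6], 0.84), ([284.4, 239.4], 0.77), ([330.7, 156.9], 0.65)]
scene wax_top exp [334.7 154.9] [([226.4, 339.7], 0.85), ([336.1, 151.8], 0.77), ([287.0, 237.1], 0.66)]
scene slope_end exp [327.8 148.9] [([297.9, 240.6], 0.83), ([242.0, 348.4], 0.81), ([325.6, 148.6], 0.79)]
scene fixed_grip exp [372.2 200.6] [([377.4, 203.5], 0.97)]
scene moving_grip exp [342.8 206.6] [([341.1, 210.0], 0.72), ([216.1, 247.3], 0.37)]
```

View pics/w9.png

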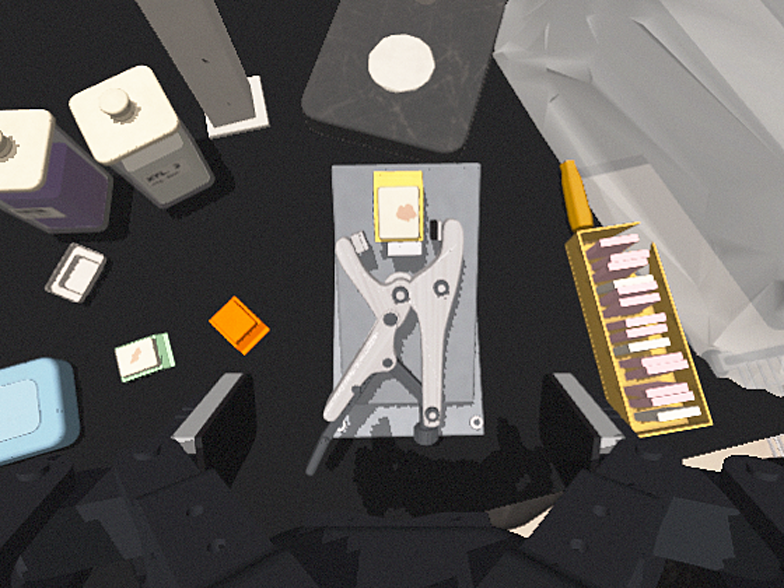

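Emit:
jog_arm(commands=[[[0, 0.003, -0.03], [0, 0, 0]], [[-0.001, 0.006, -0.06], [0, 0, 0]], [[-0.0015, 0.008, -0.09], [0, 0, 0]], [[-0.0017, 0.0098, -0.1178], [0, 0, 0]], [[-0.0017, 0.0098, -0.1178], [0, 0, 0]]], gripper=0.0854, grip_force=40)

```text
time_s: 18.33
tool_pos: [0.4423, 0.0396, 0.1252]
tcp_rot: [2.96, -0.348, 0.771]
force: [-1.7, -0.7, -0.2]
finger_gap: 0.0854
```

Emit:
jog_arm(commands=[[[0, 0, 0], [0, 0, 0]], [[0, 0, 0], [0, 0, 0]]])

```text
time_s: 18.5
tool_pos: [0.448, 0.0398, 0.132]
tcp_rot: [2.956, -0.35, 0.793]
force: [0.3, 0.7, 0.4]
finger_gap: 0.0853
```

```bash
cat > m.py <<'E'
from b import *
import sys
exec(open("k.py").read().split("if len")[0])
im=cams.get_image("wrist")
def loc(q,z):
    out=[]
    for p in place_of(im,q)[:2]:
        e,d=ray(im,p["position"],s);e2=M.T@(e-o);d2=M.T@d
        out.append((np.round((e2+d2*(z-e2[2])/d2[2])*1e3,1).tolist(),round(p["score"],2)))
    print(q,out)
for q,z in(("moving_grip",.007),("fixed_grip",.007),("lever_tip",.008),("block",0),("slope_end",.001),("wax_top",.0117)):loc(q,z)
E
python3 m.py
```

```text
tcp nest mm [-104.1    9.9   69.3] block [-112.1    9.9   44.3] F nest [0.3 0.8 0.3] gap 0.08526433998226313
turn left deg [-0.01  0.04 -0.01]
moving_grip [([-107.8, 39.7, 7.0], 0.92), ([-0.9, 1.5, 7.0], 0.34)]
fixed_grip [([-114.8, -25.1, 7.0], 0.93)]
lever_tip [([-164.3, 52.1, 8.0], 0.89), ([-115.5, -25.7, 8.0], 0.74)]
block [([-82.3, 92.6, 0.0], 0.85), ([-1.7, 1.2, 0.0], 0.61)]
slope_end [([-1.8, -0.6, 1.0], 0.7), ([-90.6, 84.9, 1.0], 0.63)]
wax_top [([-3.3, 1.4, 11.7], 0.78), ([-75.0, 92.0, 11.7], 0.55)]
```

Emit:
jog_arm(commands=[[[0.005, -0.001, -0.011], [0, 0, 0]], [[0.0106, -0.0026, -0.022], [0, 0, 0]], [[0.016, -0.004, -0.033], [0, 0, 0]], [[0.0213, -0.0051, -0.0439], [0, 0, 0]], [[0.0213, -0.0051, -0.0439], [0, 0, 0]]])

```text
time_s: 19.27
tool_pos: [0.468, 0.0344, 0.0854]
tcp_rot: [2.957, -0.349, 0.786]
force: [-0.1, -0.1, -0.1]
finger_gap: 0.0854
```

```bash
python3 m.py
```

```text
tcp nest mm [-109.4    9.3   18.6] block [-117.5    9.2   -6.4] F nest [-0.1 -0.1 -0. ] gap 0.08539125254597255
turn left deg [ 0.04 -0.24 -0.05]
moving_grip [([-106.9, 37.3, 7.0], 0.67)]
fixed_grip [([-115.3, -25.1, 7.0], 0.94)]
lever_tip []
block [([-80.5, 84.5, 0.0], 0.66)]
slope_end [([-87.0, 77.2, 1.0], 0.56)]
wax_top [([-72.5, 82.4, 11.7], 0.85)]
```

Emit:
jog_arm(commands=[[[-0.0007, -0.003, 0], [0, 0, 0]], [[-0.0013, -0.0055, 0], [0, 0, 0]], [[-0.0013, -0.0055, 0], [0, 0, 0]]], gripper=0.062)

```text
time_s: 19.87
tool_pos: [0.4673, 0.029, 0.0879]
tcp_rot: [2.956, -0.35, 0.794]
force: [0.2, -1.0, 1.8]
finger_gap: 0.0619
```

Emit:
jog_arm(commands=[[[-0.0007, -0.003, 0], [0, 0, 0]], [[-0.0012, -0.005, 0], [0, 0, 0]], [[-0.0012, -0.005, 0], [0, 0, 0]]], gripper=0.052)

```text
time_s: 20.12
tool_pos: [0.4656, 0.0242, 0.0872]
tcp_rot: [2.957, -0.351, 0.792]
force: [-1.3, 1.4, 2.6]
finger_gap: 0.0518
```

```bash
python3 m.py
```

```text
tcp nest mm [-108.5   -1.2   20.1] block [-116.5   -1.1   -4.9] F nest [-0.1  1.1  3. ] gap 0.05177134843870809
turn left deg [-0.07 -0.01  0.01]
moving_grip [([-113.5, 25.9, 7.0], 0.83)]
fixed_grip [([-115.2, -25.4, 7.0], 0.87)]
lever_tip []
block [([-80.4, 81.5, 0.0], 0.71)]
slope_end [([-87.1, 75.1, 1.0], 0.81)]
wax_top [([-72.9, 77.0, 11.7], 0.72)]
```

Emit:
jog_arm(commands=[[[-0.0005, -0.002, 0], [0, 0, 0]], [[-0.0009, -0.0037, 0], [0, 0, 0]], [[-0.0009, -0.0037, 0], [0, 0, 0]]], gripper=0.044, grip_force=60)

```text
time_s: 20.72
tool_pos: [0.4639, 0.02, 0.0862]
tcp_rot: [2.957, -0.351, 0.787]
force: [0.8, -0.1, 1.3]
finger_gap: 0.0438
```

Emit:
jog_arm(commands=[[[-0.0001, -0.0005, 0], [0, 0, 0]], [[-0.0001, -0.0005, 0], [0, 0, 0]], [[-0.0001, -0.0005, 0], [0, 0, 0]], [[-0.0001, -0.0005, 0], [0, 0, 0]], [[-0.0001, -0.0005, 0], [0, 0, 0]]], gripper=0.036, grip_force=60)

```text
time_s: 21.13
tool_pos: [0.463, 0.018, 0.0864]
tcp_rot: [2.953, -0.348, 0.783]
force: [-4.1, -8.8, 8.9]
finger_gap: 0.0372
```

```bash
python3 m.py
```

```text
tcp nest mm [-109.9   -7.8   20. ] block [-118.   -8.   -5.] F nest [ 2.8 -9.6  8.7] gap 0.037166949973242616
turn left deg [ 0.29 -0.34  0.01]
moving_grip [([-116.1, 11.4, 7.0], 0.62)]
fixed_grip [([-114.0, -26.0, 7.0], 0.91), ([-48.2, -2.1, 7.0], 0.75)]
lever_tip [([-113.5, -27.0, 8.0], 0.52)]
block []
slope_end [([-87.8, 71.5, 1.0], 0.61)]
wax_top [([-71.3, 75.6, 11.7], 0.82)]
```

Emit:
jog_arm(commands=[[[0, 0, 0], [0, 0, 0]], [[0, 0, 0], [0, 0, 0]], [[0, 0, 0], [0, 0, 0]], [[0, 0, 0], [0, 0, 0]]], gripper=0.06)

```text
time_s: 21.82
tool_pos: [0.4643, 0.0202, 0.0864]
tcp_rot: [2.958, -0.35, 0.789]
force: [-1.1, -0.6, -0.7]
finger_gap: 0.0602
```

Emit:
jog_arm(commands=[[[-0.007, 0.0017, 0.013], [0, 0, 0]], [[-0.019, 0.0045, 0.034], [0, 0, 0]], [[-0.034, 0.008, 0.06], [0, 0, 0]], [[-0.049, 0.0115, 0.086], [0, 0, 0]], [[-0.063, 0.015, 0.112], [0, 0, 0]]])

```text
time_s: 22.23
tool_pos: [0.3999, 0.0354, 0.1991]
tcp_rot: [2.958, -0.351, 0.787]
force: [0.1, -0.9, -0.7]
finger_gap: 0.0598
```

Emit:
jog_arm(commands=[[[0.01, -0.002, 0.03], [0, 0, 0]], [[0.015, -0.003, 0.045], [0, 0, 0]], [[0.015, -0.003, 0.045], [0, 0, 0]], [[0.015, -0.003, 0.045], [0, 0, 0]], [[0.015, -0.003, 0.045], [0, 0, 0]]])

```text
time_s: 22.65
tool_pos: [0.415, 0.0319, 0.242]
tcp_rot: [2.958, -0.351, 0.784]
force: [-0.2, 1.2, 0.7]
finger_gap: 0.0601
```

```bash
python3 m.py; python3 k.py w10.png
```

```text
tcp nest mm [-75.2  -5.4 179.7] block [-83.4  -5.5 154.7] F nest [-0.   1.1  0.8] gap 0.060087927050968624
turn left deg [-0.01 -0.3   0.01]
moving_grip [([-116.2, 13.9, 7.0], 0.72)]
fixed_grip [([-115.5, -27.9, 7.0], 0.7), ([-189.0, 167.0, 7.0], 0.19)]
lever_tip [([-171.1, -7.9, 8.0], 0.74)]
block [([0.6, -3.2, 0.0], 0.64), ([-82.0, 100.2, 0.0], 0.63)]
slope_end [([19.3, -2.0, 1.0], 0.9), ([-90.8, 90.4, 1.0], 0.67)]
wax_top [([-72.6, 99.0, 11.7], 0.97), ([-4.2, -2.0, 11.7], 0.82)]
tcp nest mm [-74.   -5.3 179.9] block [-82.   -5.3 154.9] F nest [-0.6  0.3 -0.1] gap 0.06011261969954902
turn left deg [-0.01 -0.21  0.01]
```

View pics/w10.png

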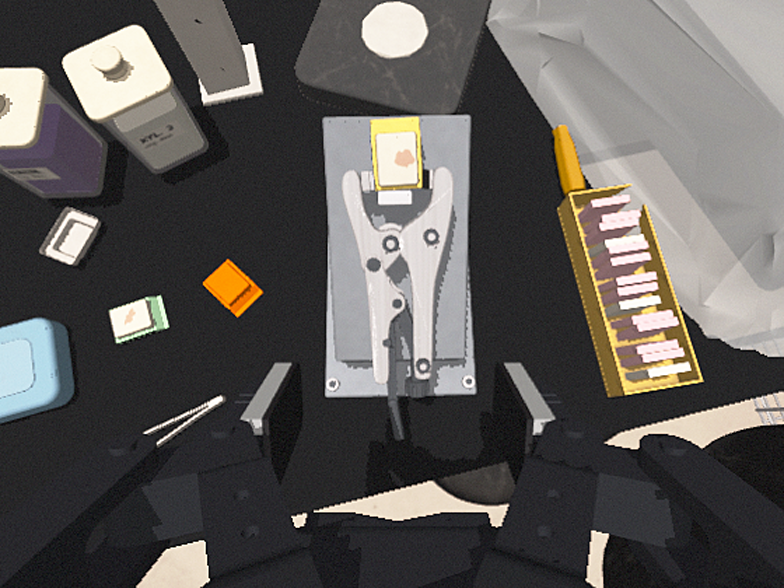

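```bash
python3 -c "
from bench import close_job
print(close_job())"
```

```text
the job is handed in; nothing more can be done
None
```

I tripped the release lever and the pliers sprung open. I then laid the yellow block from the ice pack on the nest and let go of it. Finally I squeezed the handles until they locked on the block, backed the arm clear and handed the job in at about 23 s of the 61 s allowed.

**Placing:** The block touched down within about 0.5 mm of the fitted nest height. Sliding it down the slope met the heel stop at about x −0.5 mm. After I let go it lay wax up with the sloping end up the slope.

**Last checks:** These were network readings in the final wrist picture, converted to the frame of nest:

| Point | Measured (x, y), mm | Meaning |
|---|---|---|
| moving_grip | (−116, 14) | locked position, (−115, 14) expected; it stayed there after the fingers opened |
| lever_tip | (−171, −8) | 4 mm off the locked value in y |
| block | (0.6, −3.2) | pushed over towards the pad, inside the y −10 to 0 mm limits |
| slope_end | x 19 | sloping end up the slope |

The last picture shows the handles closed and the block straight between the jaws. The fingers are clear of everything, and the bystanders that show look undisturbed; the slides are out of that view.

**What I could not check:** The link angle and the jaw forces on the block cannot be read, so the lock is judged only from the handles staying shut. One image-based nest fit put the nest up to 9 mm too high. I used the combined fit instead, and the contact on the nest confirmed it.

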